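# Tare a dish on the laboratory balance without touching its panel

## Robot

A 7-joint arm with a two-finger parallel gripper is mounted at the origin on the work surface. World frame = base frame: x ahead of the robot, y to its left, z up, the work surface at z = 0. Lengths are in m, angles in rad, forces in N, time in s.
With the tool pointing down it reaches from about 0.425 to 0.825 m from the base axis. Payload 3.6 kg.
Tool frame: the origin (TCP) lies between the finger pads, 19 mm behind the fingertips; this is the grasp point; z points along the fingers, y is the line along which they close (so a half turn about z gives the same grasp; the last joint's range is limited). The gripper opens to 93 mm and grips with 3 to 60 N. Pads are 15 mm wide; open, the fingers measure 128 mm over their backs; the gripper's body (75 mm by 188 mm) begins 65 mm behind the grasp point.
Start: joints at [1.24, 0.615, -0.013, 1.423, 0.008, 1.103, -0.04], TCP at [0.195, -0.62, 0.237] pointing down, gripper open.
Joint ranges: [-3.12, 3.12], [-0.3, 2.06], [-1.34, 1.32], [0.26, 2.42], [-1.36, 4.5], [0.01, 1.98], [-2.84, 2.84]. Speed limits (rad/s): [2.79, 2.79, 3.14, 3.14, 3.14, 3.14, 3.14].

## Interface

Orientations are given as a rotation vector (axis times angle).
In Python, from rig import telemetry, optics, arm gives the robot as it stands.
- The arm moves only by the tool move_arm, never from a script. Its arguments are lists of equal length, an entry for each row: "xyz": the shift along the tool's x, y, z each as a share of 0.2 m, from -1 to 1, a list of three; "twist": the turn about the tool's z as a share of 45 degrees, from -1 to 1; "claw": the opening, from -1 (shut) to 1 (fully open). In form: {"xyz": [[dx, dy, dz], ...], "twist": [twist, ...], "claw": [claw, ...]}. A call has 1 to 12 rows; each row is the pose to reach, as a shift and turn from the pose commanded when the call began, along the tool's axes at that moment; what a row does not reach only later rows make up. A row lasts 1/12 s, in which the tool goes at most 41.7 mm and 7.16 degrees, less where a joint would pass 70% of its speed; a pose out of reach is approached as far as the arm can. A call with a number of a shift or a turn outside -1 to 1 is refused whole. A call with a gripper value outside its range is refused whole. The fingers move at their own pace and stop on an object; "squeeze" is the grip in N (left out, the last holds). Time passes only in rows, so rows that repeat a pose let the fingers close. It gives the time, the measured TCP pose, the force, the opening and the grip force at its end, in the units of the state.
- telemetry.get_state(): the state, without advancing time (a new reading comes with each control period).
- optics.get_image(name): name is "scene" or "top"; returns a dict with "frame" (384x512x3 uint8, blue, green, red), "depth" (384x512 float32, m along the optical axis (not along the pixel's ray), 0 where there is no reading), "camera_matrix" (3x3 intrinsics, pixels), "extrinsics" (4x4, takes a point from camera to world coordinates). Camera axes: x right, y down, z forward; pixel columns grow to the right and rows downward; lengths in m; the calibration is good to about 2 mm. A picture is of the moment at which its call begins.
- arm.hand_in(): hands the job in; it is judged then, once.
The state is a dict: "clock": time; "joint_pos": joint angles; "dq": joint speeds; "joint_efforts": joint torques, N m; "ee_pos": TCP position; "tcp_rot": TCP orientation; "contact_force": force on the tool from outside, world axes, zero at the start; "torque": the same for the moment, N m; "finger_gap": finger opening in m; "gripper_force": force on a finger pad.
Only numpy, scipy, OpenCV 4.12 (cv2) and the standard library are available. Lean on these libraries where they do the work, as an engineer would, in place of code of your own. Each camera call takes 0.05 s, during which the arm holds its last target. There are 200 camera calls.

## Task

An empty Petri dish stands on the balance, ready to be tared. Gently push the sliding lid of the draught shield fully shut by its lip, then point straight down at the left-hand sensor eye beside the display (left as you face the display), keep the fingertips just above it for two seconds without touching anything, and draw the hand well away. Never touch the control panel or come near the right-hand eye, which starts the printer, and leave the dish and the things on the bench where they are.

Things in the scene. Friction and masses are not known exactly. Their poses are not given: they have to be found in the camera images.
- balance: White balance, fixed, 310 mm deep (x), 200 mm wide (y), yaw within 0.35 rad. Origin: centre of its underside. Its own -x is the front with the display, towards the robot; +y is the left as one faces the display. Behind the panel a glass draught shield: x -50 to 125 mm, y -88 to 88 mm, side guides 132 mm high; in it a pan, radius 55 mm, centre x = 38 mm, top 68 mm above the bench.
- panel: Grey control panel on the balance's front (part of it), 92 mm deep, 190 mm wide, sloping 8 degrees down to the front, top about 60 to 73 mm above the bench: display in the middle, white keys (not used), a round sensor eye at either end. Must not be touched. Origin: centre of its block, 104 mm in front of the balance's origin, 56 mm above the bench.
- lid (a joint): Slide of the shield's clear lid, m: 0 = fully shut, grows towards the balance's rear (its +x), up to 0.125. Starts 0.06 to 0.115 open, stays where left, slides at 1 to 2 N, firm stop at 0. The plate is 175 by 165 mm, upper face 130 mm above the bench; its grey front and rear edge bars are 1 mm higher.
- lid_lip (a point): Middle of the top edge of the lid's lip: an upright grey strip at the lid's front edge, 90 mm long across the balance, 5 mm thick, rising 14 mm above the plate to 144 mm above the bench. Moves with the lid; shut, it lies 44 mm in front of the balance's origin, y = 0. Push its rear face towards the front (balance's -x) to shut the lid.
- tare_eye (a point): Left-hand sensor eye (tares): black lens 18 mm across in a 26 mm metal ring, at the panel's +y end. Point: middle of its top, 73 mm above the bench, 92 mm in front of and 74 mm left of the balance's origin; axes as the balance's. It senses fingertips from close above up to about 50 mm above it, held for 2 s; then the hand withdraws at least 100 mm.
- print_eye (a point): The right-hand sensor eye, the same shape at the -y end of the panel, 148 mm from the left one. It starts the printer if the tool point comes within 50 mm of it.
- dish: Loose empty clear Petri dish, 90 mm across, 14 mm high, on the pan inside the shield. Origin: centre of its underside.
- jar: Loose amber reagent jar, 60 mm across, 110 mm high, standing beside the balance. Origin: centre of its underside.
- beaker: Loose glass beaker, 68 mm across, 90 mm high, standing beside the balance. Origin: centre of its underside.
- culture: Loose closed culture dish, 92 mm across, 17 mm high, lying beside the balance. Origin: centre of its underside.
Not all that is in view belongs to the job. Leave any red or turquoise look-alike of the dish alone.

How it is judged:
On the way, in this order (a step that is already met when the one before it is completed fails the run):
1. the lid of the draught shield is fully shut (value of joint lid below 0.004 m), for 0.2 s.
2. with the lid shut, the tool point dwells 1.8 s over the left-hand eye (within 18 mm sideways, 20 to 72 mm above), pointing down and touching nothing (value of joint lid below 0.004 m and horizontal distance between the grasp point and tare_eye below 0.018 m and z of the grasp point in the frame of tare_eye between 0.02 and 0.072 m and angle between the grasp point's own z axis and vertical above 2.54 rad and contact force between each of the fingers, the arm and anything else below 0.2 N), for 1.8 s.
At the end, for the whole second after the job is handed in: The lid is shut to within 4 mm, the tool point has been drawn at least 100 mm away from the left-hand eye, the Petri dish is at rest on the pan within 5 mm of its start, and jar, beaker and culture dish are within 10 mm of theirs (value of joint lid below 0.004 m and distance between the grasp point and tare_eye above 0.1 m and distance of dish from where it was at the start of the episode below 0.005 m and linear speed of dish below 0.02 m/s and distance of each of jar, beaker, culture from where it was at the start of the episode below 0.01 m); the robot touches nothing.
It fails at once if the control panel is touched (contact force between any of the fingers, the arm and panel above 0.5 N).
It fails at once if the tool point comes within 50 mm of the right-hand eye and starts the printer (distance between the grasp point and print_eye below 0.05 m).
It fails at once if the balance is handled roughly: pushed harder than 30 N, or the lid slammed faster than 0.4 m/s (contact force between any of the fingers, the arm and balance above 30 N or velocity of joint lid below -0.4 m/s).
It fails at once if the Petri dish is touched, lifted or moved (contact force between the fingers and dish above 0.3 N or distance of dish from where it was at the start of the episode above 0.006 m).
It fails at once if the jar, the beaker or the culture dish is lifted or moved (distance of any of jar, beaker, culture from where it was at the start of the episode above 0.012 m).
It also fails if it takes over 48 s, if anything falls off the work surface, if the arm or the gripper's body presses on something with over 40 N, if the wrist force passes 120 N, or if a joint passes its speed limit or range.

## Working session

There is one attempt and no reset: what is moved stays moved. The work goes in short steps, Python scripts to look and compute and a tool call to move; the robot and the scene stay as the last step left them, time stands still between calls to the robot, and variables do not carry over. Pictures are saved under pics/ and viewed, at most 10 in all, crops included, and the job is handed in when it is done.

Besides the shell and the picture viewer there is one more tool, called after "Request:" as name(argument=value, ...) on one line, values as JSON. move_arm: Moves the arm, as the interface text tells. Its arguments: {"type":"object","properties":{"xyz":{"type":"array"},"twist":{"type":"array"},"claw":{"type":"array"},"squeeze":{"type":"number"}},"required":["xyz","twist","claw"]}

```bash
mkdir -p pics; cat > h.py <<'E'
import numpy as np, cv2
from rig import telemetry, optics, arm
def grab(n):
    d=optics.get_image(n); np.savez('/tmp/'+n,**d); return d
def load(n): return dict(np.load('/tmp/'+n+'.npz'))
def ray(d,uv,z):
    K=d['camera_matrix'];T=d['extrinsics']
    r=T[:3,:3]@np.linalg.inv(K)@np.array([uv[0],uv[1],1.]);o=T[:3,3]
    return o+r*(z-o[2])/r[2]
def pts(d):
    K=d['camera_matrix'];T=d['extrinsics'];h,w=d['depth'].shape
    u,v=np.meshgrid(np.arange(w),np.arange(h));z=d['depth']
    P=np.stack([(u-K[0,2])/K[0,0]*z,(v-K[1,2])/K[1,1]*z,z],-1)
    return P@T[:3,:3].T+T[:3,3]
def proj(d,p):
    K=d['camera_matrix'];T=np.linalg.inv(d['extrinsics']);c=K@(T[:3,:3]@np.array(p)+T[:3,3]);return c[:2]/c[2]
E
python3 - <<'E'
from h import *
for n in('scene','top'):
    d=grab(n);cv2.imwrite(f'pics/{n}0.png',cv2.resize(d['frame'],(800,600),interpolation=cv2.INTER_CUBIC));print(d['extrinsics'].round(3),d['camera_matrix'])
s=telemetry.get_state();print(s)
E
```

```text
[[-0.482  0.511 -0.711  1.325]
 [ 0.876  0.29  -0.385  0.417]
 [ 0.009 -0.809 -0.588  0.631]
 [ 0.     0.     0.     1.   ]] [[374.05441618   0.         262.79684629]
 [  0.         374.05441618 188.70593445]
 [  0.           0.           1.        ]]
[[-1.000e-03 -9.810e-01  1.920e-01  4.880e-01]
 [-1.000e+00  1.000e-03  0.000e+00  5.600e-02]
 [-0.000e+00 -1.920e-01 -9.810e-01  1.064e+00]
 [ 0.000e+00  0.000e+00  0.000e+00  1.000e+00]] [[453.56559295   0.         248.32274604]
 [  0.         453.56559295 187.91679166]
 [  0.           0.           1.        ]]
{'clock': 0.1, 'joint_pos': array([ 1.23950615,  0.61582332, -0.01260794,  1.42471082,  0.00807535,
        1.1034013 , -0.04040649]), 'dq': array([ 1.73855231e-03, -2.30004252e-03,  1.34483880e-03, -4.33196661e-03,
        5.52066228e-04,  5.61354930e-05, -7.70810929e-04]), 'joint_efforts': array([ 1.54313413e-03, -4.60047162e+01,  2.10297592e-01, -1.66246033e+01,
       -6.11461233e-02,  1.69547147e-02,  9.74967725e-05]), 'ee_pos': array([ 0.19487626, -0.6194083 ,  0.23640567]), 'tcp_rot': array([-3.10293408e+00, -4.76631508e-01,  5.63429064e-04]), 'contact_force': array([-0.52197489,  1.16523236, -0.55574231]), 'torque': array([-0.0071623 , -0.03289657,  0.04370344]), 'gripper_force': 0.0, 'finger_gap': 0.09257644691755372}
```

View pics/scene0.png

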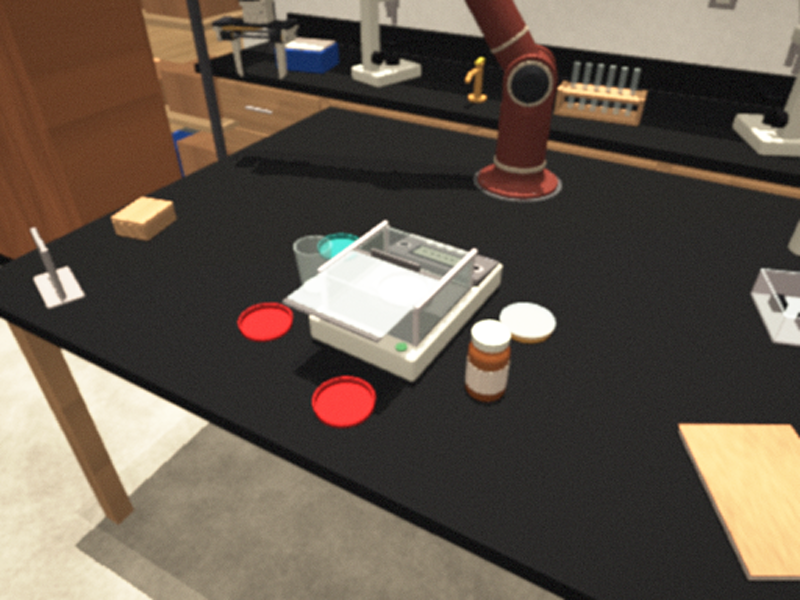

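View pics/top0.png

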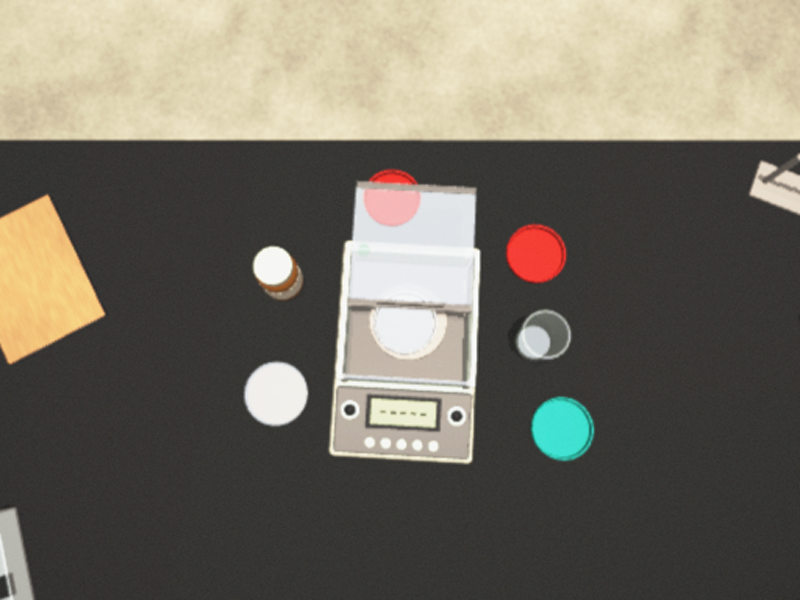

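The top view (800x600) shows the two eyes at (349,409) and (456,415). Image left is +y, so the tare eye is the left one and the print eye the right one. The lid's front bar and lip are at row ~303. In the scene view the eyes are near (488,266) and (405,243).

Possible mix-ups:
- **Eyes:** (349,409) against (456,415), chosen by +y.
- **Lip:** the bar at (408,303) against the rear bar at (415,188) and the shield's front wall at (405,382). I choose (408,303).

Next I measure both and check them in one crop.

```bash
python3 - <<'E'
from h import *
t=load('top');s=load('scene')
g=cv2.cvtColor(t['frame'],cv2.COLOR_BGR2GRAY)
def blob(g,c,r,thr):
    c=np.array(c);x0,y0=(c-r).astype(int);w=g[y0:y0+2*r+1,x0:x0+2*r+1]
    n,l,st,ce=cv2.connectedComponentsWithStats((w<thr).astype(np.uint8))
    i=min(range(1,n),key=lambda i:np.hypot(*(ce[i]-r)));return ce[i]+[x0,y0],st[i,4]
k=.64
E=[]
for c in((349*k,409*k),(456*k,415*k)):
    p,a=blob(g,c,8,75);E.append(ray(t,p,.073));print(p,a,E[-1].round(4))
    print(' in scene predicted',proj(s,E[-1])/k)
d=E[0]-E[1];print('eye dist',np.linalg.norm(d));ey=d/np.linalg.norm(d);ex=np.array([ey[1],-ey[0],0])
yaw=np.arctan2(ex[1],ex[0]);o=(E[0]+E[1])/2+.092*ex;o[2]=0;print('yaw',yaw,'origin',o.round(4))
np.savez('/tmp/bal',o=o,ex=ex,ey=ey)
# predicted corners check
for q in((-.155,.1,.05),(-.155,-.1,.05),(-.044+.08,0,.144)): print(q,proj(t,o+q[0]*ex+q[1]*ey+[0,0,q[2]])/k)
crop=cv2.resize(t['frame'][170:300,205:315],None,fx=4.5,fy=4.5,interpolation=cv2.INTER_CUBIC)
c2=cv2.resize(s['frame'][135:230,175:330],None,fx=4,fy=4,interpolation=cv2.INTER_CUBIC)
cv2.imwrite('pics/c1.png',crop);cv2.imwrite('pics/c2.png',c2)
P=pts(t)
for col in(245,260,275):
  print(col,[(v,g[v,col],P[v,col].round(3).tolist()) for v in range(186,202,1)])
E
```

```text
[223.29166667 262.        ] 24 [0.5188 0.1099 0.073 ]
 in scene predicted [476.02857784 266.19093526]
[291.70833333 266.        ] 24 [ 0.5102 -0.0375  0.073 ]
 in scene predicted [404.7449327  242.41129222]
eye dist 0.14770378020057556
yaw -0.05839215452631432 origin [0.6063 0.0308 0.    ]
(-0.155, 0.1, 0.05) [328.03022421 454.42612366]
(-0.155, -0.1, 0.05) [471.23555027 462.90611884]
(0.036000000000000004, 0, 0.144) [408.57055498 312.60261413]
245 [(186, np.uint8(237), [0.674, 0.063, 0.131]), (187, np.uint8(240), [0.672, 0.063, 0.133]), (188, np.uint8(241), [0.671, 0.063, 0.129]), (189, np.uint8(241), [0.669, 0.063, 0.127]), (190, np.uint8(240), [0.667, 0.063, 0.127]), (191, np.uint8(228), [0.661, 0.063, 0.144]), (192, np.uint8(195), [0.659, 0.063, 0.144]), (193, np.uint8(142), [0.657, 0.063, 0.144]), (194, np.uint8(115), [0.658, 0.063, 0.129]), (195, np.uint8(162), [0.655, 0.063, 0.131]), (196, np.uint8(180), [0.654, 0.063, 0.126]), (197, np.uint8(224), [0.661, 0.063, 0.073]), (198, np.uint8(239), [0.659, 0.063, 0.07]), (199, np.uint8(240), [0.657, 0.063, 0.07]), (200, np.uint8(241
[... 800 characters left out ...]
np.uint8(239), [0.675, -0.0, 0.13]), (187, np.uint8(240), [0.672, -0.0, 0.131]), (188, np.uint8(241), [0.671, -0.0, 0.127]), (189, np.uint8(240), [0.669, -0.0, 0.127]), (190, np.uint8(240), [0.666, -0.0, 0.129]), (191, np.uint8(240), [0.663, 0.0, 0.133]), (192, np.uint8(227), [0.662, -0.0, 0.13]), (193, np.uint8(197), [0.658, 0.001, 0.14]), (194, np.uint8(185), [0.655, 0.001, 0.142]), (195, np.uint8(145), [0.654, 0.0, 0.137]), (196, np.uint8(125), [0.653, 0.0, 0.13]), (197, np.uint8(172), [0.652, -0.0, 0.126]), (198, np.uint8(203), [0.659, -0.003, 0.071]), (199, np.uint8(227), [0.657, -0.004, 0.069]), (200, np.uint8(237), [0.654, -0.003, 0.072]), (201, np.uint8(239), [0.652, -0.003, 0.072])]
```

View pics/c1.png

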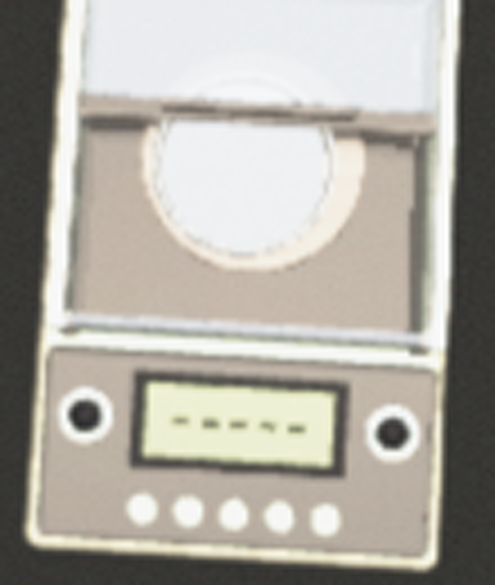

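View pics/c2.png

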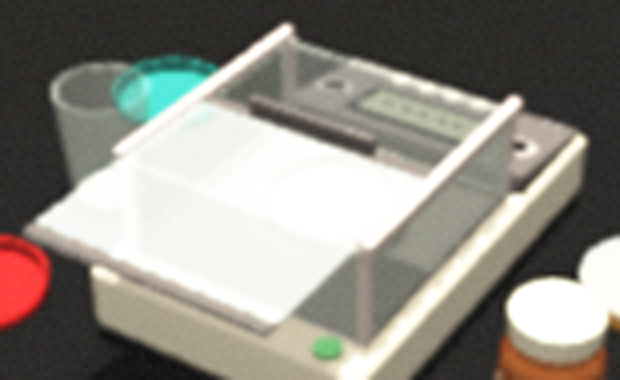

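Both views agree on the tare eye: it is seen at (476.6,268) in the scene view, against a predicted (476,266). The eye spacing measures 147.7 mm, against 148 given. The crops show the lip with its top at z ≈ 0.143, x ≈ 0.658, so the lid is about 96 mm open. Next I work out the approach.

```bash
cat >> h.py <<'E'
from scipy.spatial.transform import Rotation as R
def bal(x,y,z):
    b=np.load('/tmp/bal.npz'); return b['o']+x*b['ex']+y*b['ey']+[0,0,z]
def go(p):
    s=telemetry.get_state();M=R.from_rotvec(s['tcp_rot']).as_matrix();b=np.load('/tmp/bal.npz')
    ang=np.arctan2(*(M.T@b['ex'])[[1,0]])
    print('pos',s['ee_pos'].round(4),'shares',((M.T@(p-s['ee_pos']))/.2).round(3),'twist',(ang/(np.pi/4)).round(3),'q',s['joint_pos'].round(2),'F',s['contact_force'].round(1),'t',s['clock'])
E
python3 - <<'E'
from h import *
print(bal(.0765,0,.25)); go(bal(.0765,0,.25))
E
```

```text
[0.68271847 0.02636802 0.25      ]
pos [ 0.1949 -0.6194  0.2364] shares [ 3.296 -2.348 -0.063] twist 0.462 q [ 1.24  0.62 -0.01  1.42  0.01  1.1  -0.04] F [-0.5  1.2 -0.6] t 0.1
```

Request:
move_arm(xyz=[[0.95,-0.68,-0.1],[0.95,-0.68,-0.1],[0.95,-0.68,-0.1],[0.95,-0.68,-0.1],[0.95,-0.68,-0.1],[0.95,-0.68,-0.1],[0.95,-0.68,-0.1]], twist=[0,0,0,0,0,0,0], claw=[-1,-1,-1,-1,-1,-1,-1])

```text
clock: 0.68
ee_pos: [0.3414, -0.4265, 0.2579]
tcp_rot: [-3.099, -0.496, -0.007]
contact_force: [0.6, -1.3, 0.2]
finger_gap: 0.0509
gripper_force: 0.0
```

Request:
move_arm(xyz=[[0.95,-0.68,0],[0.95,-0.68,0],[0.95,-0.68,0],[0.95,-0.68,0],[0.95,-0.68,0],[0.95,-0.68,0],[0.95,-0.68,0]], twist=[0,0,0,0,0,0,0], claw=[-1,-1,-1,-1,-1,-1,-1])

```text
clock: 1.27
ee_pos: [0.48, -0.2394, 0.2571]
tcp_rot: [-3.098, -0.495, -0.005]
contact_force: [0.6, 0.4, 0.8]
finger_gap: 0.0039
gripper_force: 0.0
```

Request:
move_arm(xyz=[[0.9,-0.64,0],[0.9,-0.64,0],[0.9,-0.64,0],[0.9,-0.64,0],[0.9,-0.64,0],[0.9,-0.64,0],[0.9,-0.64,0],[0.9,-0.64,0]], twist=[0,0.1,0.2,0.3,0.4,0.46,0.46,0.46], claw=[-1,-1,-1,-1,-1,-1,-1,-1])

```text
clock: 1.93
ee_pos: [0.6088, -0.0714, 0.2566]
tcp_rot: [3.139, -0.087, -0.003]
contact_force: [-0.3, -0.4, -0.0]
finger_gap: 0.0005
gripper_force: 0.0
```

```bash
python3 - <<'E'
from h import *
go(bal(.0765,0,.25))
E
```

```text
pos [ 0.6088 -0.0714  0.2566] shares [ 0.342 -0.509  0.032] twist 0.004 q [ 0.09  0.54 -0.01  1.51  0.01  1.09 -1.55] F [-0.3 -0.4 -0. ] t 1.9333
```

Request:
move_arm(xyz=[[0.34,-0.51,0.03],[0.34,-0.51,0.03],[0.34,-0.51,0.03],[0.34,-0.51,0.03],[0.34,-0.51,0.25],[0.34,-0.51,0.25],[0.34,-0.51,0.25]], twist=[0,0,0,0,0,0,0], claw=[-1,-1,-1,-1,-1,-1,-1])

```text
clock: 2.52
ee_pos: [0.6803, 0.0237, 0.2049]
tcp_rot: [3.137, -0.094, -0.012]
contact_force: [0.3, 0.5, -0.2]
finger_gap: 0.0006
gripper_force: 0.0
```

```bash
python3 - <<'E'
from h import *
go(bal(.0765,0,.156))
s=grab('scene');cv2.imwrite('pics/s1.png',cv2.resize(s['frame'][85:230,165:355],None,fx=4,fy=4,interpolation=cv2.INTER_CUBIC))
E
```

```text
pos [0.6803 0.0237 0.2049] shares [ 0.013 -0.015  0.244] twist -0.002 q [-0.06  0.7  -0.01  1.36  0.01  1.1  -1.71] F [ 0.3  0.5 -0.2] t 2.5167
```

View pics/s1.png

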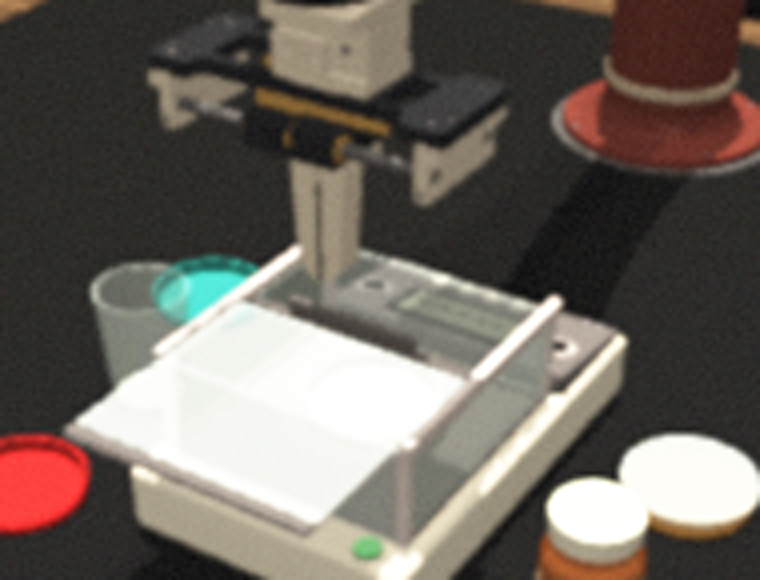

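The picture shows the shut fingers ending at (325,280) in the crop, above the region of the lip at (300-420, 305-350). I check both with projections before descending.

```bash
python3 - <<'E'
from h import *
s=load('scene')
f=lambda p:((proj(s,p)-[165,85])*4).round(0)
p=telemetry.get_state()['ee_pos']
print('tip',f(p-[0,0,.019]),'lip ends',f(bal(.052,.045,.144)),f(bal(.052,-.045,.144)),'eye',f(bal(-.092,.074,.073)),'lowered tip',f(bal(.0765,0,.137)))
P=pts(s);print('tip depth pts',[P[85+v//4,165+u//4].round(3).tolist() for u,v in((310,265),(325,270),(340,265))])
go(bal(.0765,0,.156))
E
```

```text
tip [325. 269.] lip ends [414. 338.] [291. 295.] eye [559. 342.] lowered tip [329. 345.]
tip depth pts [[0.689, 0.017, 0.193], [0.689, 0.028, 0.194], [0.688, 0.038, 0.199]]
pos [0.682  0.0242 0.2073] shares [ 0.004 -0.012  0.257] twist -0.002 q [-0.06  0.69 -0.01  1.35  0.01  1.1  -1.71] F [ 0.6 -0.3  0.2] t 2.5667
```

Request:
move_arm(xyz=[[0,-0.01,0.1],[0,-0.01,0.18],[0,-0.01,0.235],[0,-0.01,0.255],[0,-0.01,0.255],[0,-0.01,0.255]], twist=[0,0,0,0,0,0], claw=[-1,-1,-1,-1,-1,-1])

```text
clock: 3.07
ee_pos: [0.6837, 0.029, 0.1578]
tcp_rot: [3.14, -0.09, 0.003]
contact_force: [0.7, 0.6, 1.4]
finger_gap: 0.0006
gripper_force: 0.0
```

```bash
python3 - <<'E'
from h import *
go(bal(-.034,0,.156))
E
```

```text
pos [0.6837 0.029  0.1578] shares [-0.557  0.013  0.008] twist 0.002 q [-0.07  0.74 -0.01  1.41  0.01  0.99 -1.71] F [0.7 0.6 1.4] t 3.0667
```

Request:
move_arm(xyz=[[-0.03,0.01,0.005],[-0.06,0.01,0.005],[-0.09,0.01,0.005],[-0.12,0.01,0.005],[-0.16,0.01,0.005],[-0.2,0.01,0.005],[-0.24,0.01,0.005],[-0.28,0.01,0.005],[-0.32,0.01,0.005],[-0.36,0.01,0.005],[-0.4,0.01,0.005],[-0.42,0.01,0.005]], twist=[0,0,0,0,0,0,0,0,0,0,0,0], claw=[-1,-1,-1,-1,-1,-1,-1,-1,-1,-1,-1,-1])

```text
clock: 4.07
ee_pos: [0.5976, 0.0327, 0.1556]
tcp_rot: [-3.14, 0.088, 0.001]
contact_force: [0.3, -0.5, 0.5]
finger_gap: 0.0002
gripper_force: 0.7
```

```bash
python3 - <<'E'
from h import *
go(bal(-.034,0,.156))
t=grab('top');P=pts(t)
print([ (v,P[v,c].round(3).tolist()) for c in (235,250,280) for v in range(196,240) if .136<P[v,c][2]<.148])
E
```

```text
pos [0.5976 0.0327 0.1556] shares [-0.126  0.007 -0.002] twist 0.003 q [-0.08  0.62 -0.02  1.68  0.01  0.84 -1.73] F [ 0.3 -0.5  0.5] t 4.0667
[]
```

Request:
move_arm(xyz=[[-0.02,0,0],[-0.04,0,0],[-0.06,0,0],[-0.08,0,0],[-0.1,0,0],[-0.11,0,0],[-0.12,0,0],[-0.12,0,0],[-0.12,0,0]], twist=[0,0,0,0,0,0,0,0,0], claw=[-1,-1,-1,-1,-1,-1,-1,-1,-1])

```text
clock: 4.87
ee_pos: [0.5752, 0.0341, 0.1555]
tcp_rot: [-3.14, 0.088, -0.0]
contact_force: [1.3, 0.4, 0.3]
finger_gap: 0.0006
gripper_force: 0.9
```

```bash
python3 - <<'E'
from h import *
go(bal(-.034,0,.156))
s=grab('scene');cv2.imwrite('pics/s2.png',cv2.resize(s['frame'][85:230,165:355],None,fx=4,fy=4,interpolation=cv2.INTER_CUBIC))
E
```

```text
pos [0.5752 0.0341 0.1555] shares [-0.013  0.007 -0.003] twist 0.003 q [-0.08  0.59 -0.02  1.74  0.01  0.81 -1.74] F [1.3 0.4 0.3] t 4.8667
```

View pics/s2.png

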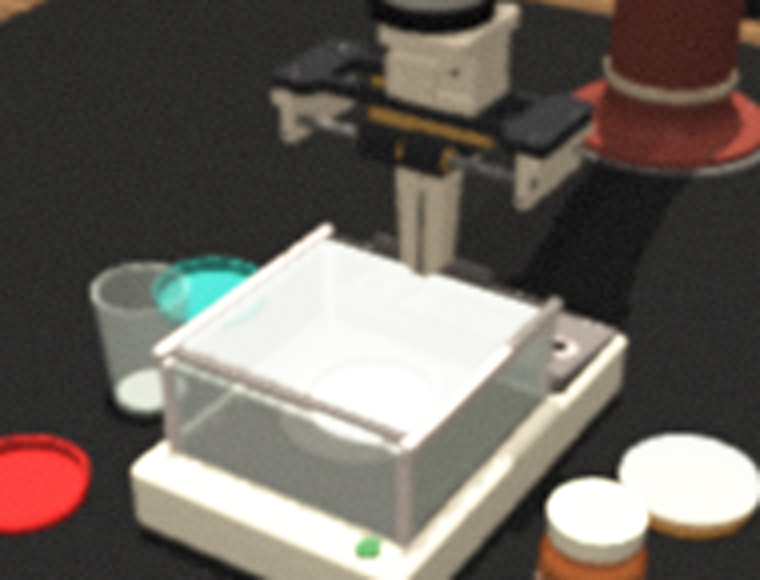

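The fingertips at (425,270) are behind the lip, and the lid's rear bar at (290,395) has almost reached the shield's rear edge. I continue in 1 mm steps until the stop shows in the force.

Request:
move_arm(xyz=[[-0.005,0,0],[-0.01,0,0],[-0.015,0,0],[-0.02,0,0],[-0.02,0,0]], twist=[0,0,0,0,0], claw=[-1,-1,-1,-1,-1])

```text
clock: 5.33
ee_pos: [0.5749, 0.034, 0.1557]
tcp_rot: [-3.139, 0.089, -0.014]
contact_force: [8.9, 1.0, -6.0]
finger_gap: 0.0003
gripper_force: 4.3
```

The force rises to 9 N with no more travel, so the lid is on its stop. I back off, rise and check.

Request:
move_arm(xyz=[[0.03,0,0],[0.07,0,0],[0.1,0,0],[0.1,0,-0.2],[0.1,0,-0.4],[0.1,0,-0.5],[0.1,0,-0.5],[0.1,0,-0.5]], twist=[0,0,0,0,0,0,0,0], claw=[-1,-1,-1,-1,-1,-1,-1,-1])

```text
clock: 6.0
ee_pos: [0.5911, 0.0325, 0.2565]
tcp_rot: [3.14, -0.089, 0.002]
contact_force: [-0.3, 0.2, -0.4]
finger_gap: 0.0003
gripper_force: 0.0
```

```bash
python3 - <<'E'
from h import *
go(bal(-.092,.074,.25))
s=grab('scene');P=pts(s);b=np.load('/tmp/bal.npz')
m=(P[...,2]>.137)&(P[...,2]<.148)&(np.hypot(P[...,0]-.563,P[...,1]-.033)<.06)
L=(P[m]-b['o'])@np.c_[b['ex'],b['ey'],[0,0,1]];print(m.sum(),np.median(L,0),np.percentile(L,[5,95],axis=0))
cv2.imwrite('pics/s3.png',cv2.resize(s['frame'][85:230,165:355],None,fx=4,fy=4,interpolation=cv2.INTER_CUBIC))
E
```

```text
pos [0.5911 0.0325 0.2565] shares [-0.383 -0.367  0.032] twist 0.002 q [-0.08  0.5  -0.02  1.57  0.01  1.06 -1.73] F [-0.3  0.2 -0.4] t 6.0
98 [-0.04119149 -0.0001527   0.1421489 ] [[-0.04383455 -0.0413043   0.13743478]
 [-0.03892656  0.03914742  0.14518109]]
```

View pics/s3.png

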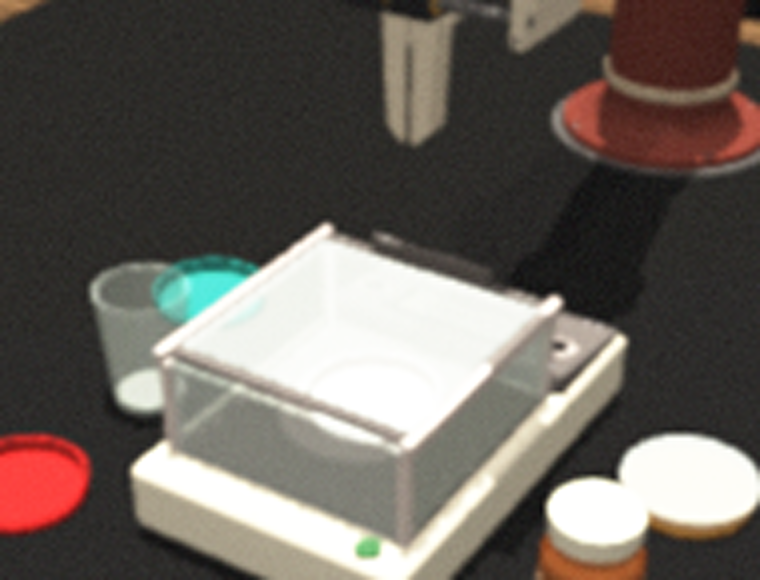

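The lip's rear face measures −41.2 mm in the balance frame, against −41.5 mm expected when shut, so the lid is shut. The tare eye is visible at (560,347) in the crop. Next I move over it, first high and then down.

Request:
move_arm(xyz=[[-0.38,-0.37,0],[-0.38,-0.37,0],[-0.38,-0.37,0],[-0.38,-0.37,0],[-0.38,-0.37,0],[-0.38,-0.37,0.2],[-0.38,-0.37,0.3],[-0.38,-0.37,0.3],[-0.38,-0.37,0.3]], twist=[0,0,0,0,0,0,0,0,0], claw=[-1,-1,-1,-1,-1,-1,-1,-1,-1])

```text
clock: 6.8
ee_pos: [0.5191, 0.1093, 0.194]
tcp_rot: [3.138, -0.092, -0.006]
contact_force: [0.9, 0.1, -0.0]
finger_gap: 0.0004
gripper_force: 0.0
```

```bash
python3 - <<'E'
from h import *
go(bal(-.092,.074,.12))
E
```

```text
pos [0.5191 0.1093 0.194 ] shares [-0.    -0.005  0.37 ] twist -0.001 q [-0.23  0.48 -0.03  1.82  0.02  0.84 -1.9 ] F [ 0.9  0.1 -0. ] t 6.8
```

Request:
move_arm(xyz=[[0,0,0.1],[0,0,0.2],[0,0,0.3],[0,0,0.37],[0,0,0.37],[0,0,0.37],[0,0,0.37],[0,0,0.37],[0,0,0.37],[0,0,0.37],[0,0,0.37],[0,0,0.37]], twist=[0,0,0,0,0,0,0,0,0,0,0,0], claw=[-1,-1,-1,-1,-1,-1,-1,-1,-1,-1,-1,-1])

```text
clock: 7.8
ee_pos: [0.5194, 0.1111, 0.1218]
tcp_rot: [-3.14, 0.089, -0.001]
contact_force: [-1.2, -0.0, 0.1]
finger_gap: 0.0005
gripper_force: 0.0
```

Request:
move_arm(xyz=[[0,0,0],[0,0,0],[0,0,0],[0,0,0],[0,0,0],[0,0,0],[0,0,0],[0,0,0],[0,0,0],[0,0,0],[0,0,0],[0,0,0]], twist=[0,0,0,0,0,0,0,0,0,0,0,0], claw=[-1,-1,-1,-1,-1,-1,-1,-1,-1,-1,-1,-1])

```text
clock: 8.8
ee_pos: [0.5193, 0.111, 0.1215]
tcp_rot: [-3.14, 0.089, 0.0]
contact_force: [0.8, 0.6, -0.4]
finger_gap: 0.0005
gripper_force: 0.0
```

Request:
move_arm(xyz=[[0,0,0],[0,0,0],[0,0,0],[0,0,0],[0,0,0],[0,0,0],[0,0,0],[0,0,0],[0,0,0],[0,0,0],[0,0,0],[0,0,0]], twist=[0,0,0,0,0,0,0,0,0,0,0,0], claw=[-1,-1,-1,-1,-1,-1,-1,-1,-1,-1,-1,-1])

```text
clock: 9.8
ee_pos: [0.5193, 0.111, 0.1215]
tcp_rot: [-3.14, 0.089, -0.0]
contact_force: [-0.2, 0.7, -0.2]
finger_gap: 0.0006
gripper_force: 0.0
```

```bash
python3 - <<'E'
from h import *
go(bal(-.092,.074,.12))
E
```

```text
pos [0.5193 0.111  0.1215] shares [-0.002  0.005  0.007] twist 0.002 q [-0.23  0.58 -0.03  1.9   0.03  0.66 -1.91] F [-0.2  0.7 -0.2] t 9.8
```

I held 2.5 s, 49 mm above the eye and within 2 mm sideways. Now I withdraw straight up.

Request:
move_arm(xyz=[[0,0,-0.15],[0,0,-0.35],[0,0,-0.55],[0,0,-0.75],[0,0,-0.9],[0,0,-0.9],[0,0,-0.9],[0,0,-0.9],[0,0,-0.9],[0,0,-0.9]], twist=[0,0,0,0,0,0,0,0,0,0], claw=[-1,-1,-1,-1,-1,-1,-1,-1,-1,-1])

```text
clock: 10.63
ee_pos: [0.5184, 0.1108, 0.2997]
tcp_rot: [3.139, -0.089, -0.006]
contact_force: [-0.1, -0.5, 0.4]
finger_gap: 0.0004
gripper_force: 0.0
```

```bash
python3 - <<'E'
from h import *
s=telemetry.get_state();print(np.linalg.norm(s['ee_pos']-bal(-.092,.074,.073)),abs(s['dq']).max())
a=load('scene');b=optics.get_image('scene');P=pts(b);B=np.load('/tmp/bal.npz')
m=(P[...,2]>.137)&(P[...,2]<.148)&(np.hypot(P[...,0]-.563,P[...,1]-.033)<.06)
print('lip rear',np.median((P[m]-B['o'])@B['ex']))
if np.linalg.norm(s['ee_pos']-bal(-.092,.074,.073))>.15: print(arm.hand_in())
E
```

```text
0.2267231272659519 0.009819805251203151
lip rear -0.040991110009855336
the job is handed in; nothing more can be done
None
```

I pushed the lid fully shut, held the fingertips over the left-hand eye for about 2.5 s, drew the hand about 227 mm clear of it, and handed the job in at about 10.7 s; the hand-in returned no verdict.

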